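# Turn a chromatography plate over onto the drying mat

### The job

Of the two thin plates on the wooden riser, one lies with its white coated face down and shows its dark metal back. Slide that plate part-way out over the riser's left-hand edge (the edge that faces the blue mat) so that it overhangs by at least 3 cm, take it by the overhanging end, turn it over and lay it flat on the blue drying mat with its white face up. Leave the other plate where it is.

Things in the scene. Friction and masses are not known exactly. Their poses are not given: they have to be found in the camera images.
- plate_down_center (a point): centre (half-way up) of the loose plate to turn: 50 mm wide (x), 120 mm long (y), 4 mm thick, 60 g. At the start it lies on the riser, dark metal back up, white face down. Its z axis points out of the dark back: up at first, down at the end. Its y axis is within 15 degrees of world y, +y towards the mat; that end starts 10 to 50 mm short of the riser's edge, the other 40 mm or more from the opposite edge.
- plate_up_center (a point): centre (half-way up) of the other loose plate, same size, beside the first one with at least 15 mm between their long sides; its white coated face is already up. It must stay where it is.
- riser: fixed light wooden bench riser: a board 150 mm (x) by 210 mm (y) by 14 mm on two legs that end 25 mm inside the board's y ends; its flat top is 80 mm above the desk. Origin on the desk under its centre; its left-hand edge, which faces the mat, is at +105 mm along its y axis. Which plate lies nearer the robot changes.
- drying_mat: fixed blue mat on the desk to the left of the riser, 130 mm (x) by 170 mm (y), top 6 mm above the desk. Origin on the desk under its centre. (A tall fixed column stand on the desk at the far right, and a monitor at the back, are best kept clear of.)

How it is judged (in metres and radians):
On the way, in this order (a step that is already met when the one before it is completed fails the run):
1. the dark-backed plate lies flat on the riser with its end 25 mm or more out over the edge facing the mat (y of plate_down_center in the frame of riser between 0.07 and 0.112 m and height (world z) of plate_down_center between 0.076 and 0.088 m and angle between plate_down_center's own z axis and vertical below 0.15 rad), for 0.1 s.
2. the plate is held in the fingers, clear of riser and mat (contact force between the fingers and plate_down above 0.5 N and contact force between plate_down and riser below 0.01 N and contact force between plate_down and drying_mat below 0.01 N and height (world z) of plate_down_center above 0.03 m), for 0.2 s.
At the end, for the whole second after the job is handed in: the plate lies at rest and flat (within 10 degrees) with its white face up on the mat, its centre over the mat, released; the other plate is within 20 mm of where it was (x of plate_down_center in the frame of drying_mat between -0.065 and 0.065 m and y of plate_down_center in the frame of drying_mat between -0.085 and 0.085 m and height (world z) of plate_down_center below 0.014 m and angle between plate_down_center's own z axis and vertical above 2.97 rad and linear speed of plate_down below 0.02 m/s and angular speed of plate_down below 0.1 rad/s and contact force between the fingers and plate_down below 0.05 N and distance of plate_up_center from where it was at the start of the episode below 0.02 m); the robot touches nothing.
It fails at once if the other plate is pushed more than 20 mm out of its place (distance of plate_up_center from where it was at the start of the episode above 0.02 m).
It also fails if it takes over 59 s, if anything falls off the work surface, if the arm or the gripper's body presses on something with over 40 N, if the wrist force passes 120 N, or if a joint passes its speed limit or range.

### The arm

A 6-joint arm with a two-finger parallel gripper is mounted at the origin on a cart in front of the work surface, level with it; the furniture and walls round the work are solid. World frame = base frame: x ahead of the robot, y to its left, z up, the work surface at z = 0. Lengths are in m, angles in degrees, forces in N, time in s.
With the tool pointing down it reaches from about 0.4 to 0.825 m from the base axis. Payload 7 kg.
Tool frame: the origin (TCP) lies between the finger pads; the fingertips stand 19 mm ahead of it and the grasp point (between the pads) is the TCP (r.tip_extent is the distance from the TCP to the fingertips, in m); z points along the fingers, y is the direction in which the jaws open and shut (so a half turn about z gives the same grasp; the last joint's range is limited). The gripper opens to 88 mm and grips with 3 to 60 N. Pads are 19 mm wide; open, the fingers measure 130 mm over their backs; the gripper's body (78 mm by 193 mm) begins 47 mm behind the grasp point.
Start: joints at [79.59, 20.546, 0.682, 0, -70.136, -16.507], TCP at [0.306, 0.602, 0.246] pointing down, gripper open.
Joint ranges: [-176.03, 176.03], [-82.01, 121.73], [-58.28, 71.71], [-173.87, 95.51], [-174.79, -0.11], [-173.66, 173.66]. Speed limits (degrees/s): [136.94, 136.94, 172.46, 180, 180, 180].

### API

Orientations are given as [roll, pitch, yaw] about the fixed x, y, z axes, in that order (R = Rz(yaw) Ry(pitch) Rx(roll)).
In Python, from plant import r, capture, workorder, spotter gives the robot as it stands.
- The arm moves only by the tool step_arm, never from a script. Its argument "motion" is a list of rows, each a list of 5 numbers: the finger opening in m, from 0 to 0.0876, then the shift along the tool's x, y, z in m, then the turn about the tool's z in rad. In form: [[grip, dx, dy, dz, roll], ...]. A call has 1 to 5 rows; each row is the pose to reach, as a shift and turn from the pose commanded when the call began, along the tool's axes at that moment; what a row does not reach only later rows make up. A row lasts 1/8 s, in which the tool goes at most 62.5 mm and 10.7 degrees, less where a joint would pass 70% of its speed; a pose out of reach is approached as far as the arm can. A call with a gripper value outside its range is refused whole. The fingers move at their own pace and stop on an object; "newtons" is the grip in N (left out, the last holds). Time passes only in rows, so rows that repeat a pose let the fingers close. It gives the time, the measured TCP pose, the force and the opening at its end, in the units of the state.
- r.get_state(): the state, without advancing time (a new reading comes with each control period).
- capture(name): name is "side" or "top" or "wrist"; returns a dict with "image" (480x640x3 uint8, red, green, blue), "z_map" (480x640 float32, m along the optical axis (not along the pixel's ray), 0 where there is no reading), "fx", "fy", "cx", "cy" (pixels), "D" ([k1, k2, p1, p2, k3] as OpenCV has them; the pictures are not rectified), "pose" (4x4, takes a point from camera to world coordinates). Camera axes: x right, y down, z forward; pixel columns grow to the right and rows downward; lengths in m; the calibration is good to about 2 mm. A picture is of the moment at which its call begins.
- workorder.close_job(): hands the job in, once; it reports no verdict.
Trained networks look in the newest picture that a camera, given by its name, has taken for a name from the list of things; names that differ only in an ending like _2 or _b are one class to them, and where a whole thing is asked for, a point or a joint stands for the part that bears it (a point fixed in the world has none). Each returns a list of dicts, best first, with "p" (0 to 1); they miss things now and then, are a little off and sometimes report something else, mostly with a low value. They report only what shows in the picture. A call takes as long as a camera call.
- spotter.regions_of(camera, label): "mask" (480x640 bool, what is visible of it).
- spotter.tip_of(camera, label): "location" ([x, y, z] in m, in world coordinates, good to about 4 mm: a listed point, or the origin of a listed thing).
The state is a dict: "time_s": time; "joints": joint angles; "qd": joint speeds; "joint_torque": joint torques, N m; "tcp_pos": TCP position; "eef_rot": TCP orientation; "contact_force": force on the tool from outside, world axes, zero at the start; "moment": the same for the moment, N m; "gripper_width": finger opening in m.
Only numpy, scipy, OpenCV 4.12 (cv2) and the standard library are available. Lean on these libraries where they do the work, as an engineer would, in place of code of your own. Each camera call takes 0.05 s, during which the arm holds its last target.

## Working session

There is one attempt and no reset: what is moved stays moved. The work goes in short steps, Python scripts to look and compute and a tool call to move; the robot and the scene stay as the last step left them, time stands still between calls to the robot, and variables do not carry over. Pictures are saved under pics/ and viewed, and the job is handed in when it is done.

Besides the shell and the picture viewer there is one more tool, called after "Call:" by a JSON object that holds its "op" and its "data". step_arm: Moves the arm, as the interface text tells. Its arguments: {"type":"object","properties":{"motion":{"type":"array","items":{"type":"array","items":{"type":"number"}}},"newtons":{"type":"number"}},"required":["motion"]}

```bash
ls; mkdir -p pics
cat > h.py <<'E'
import numpy as np, cv2
from plant import r, capture, workorder, spotter
def world(c,m):
    # all masked pixels to world points
    v,u=np.nonzero(m&(c["z_map"]>0)); z=c["z_map"][v,u]
    K=np.array([[c["fx"],0,c["cx"]],[0,c["fy"],c["cy"]],[0,0,1]])
    n=cv2.undistortPoints(np.c_[u,v].astype(np.float64)[:,None],K,np.array(c["D"],float))[:,0]
    P=np.c_[n*z[:,None],z]; T=np.array(c["pose"]); return P@T[:3,:3].T+T[:3,3]
def save(c,n): cv2.imwrite("pics/"+n+".png",c["image"][:,:,::-1])
E
python3 - <<'E'
from h import *
print(r.get_state(), r.tip_extent)
for n in ["top","side"]:
    c=capture(n); save(c,n+"0")
    for l in ["plate_down_center","plate_up_center","riser","drying_mat"]:
        print(n,l,[(np.round(d["location"],4),round(d["p"],2)) for d in spotter.tip_of(n,l)][:3])
        for d in spotter.regions_of(n,l)[:2]:
            P=world(c,d["mask"]); 
            if len(P)<20: continue
            zt=np.median(P[:,2]); 
            rc=cv2.minAreaRect(P[:,:2].astype(np.float32)*1000)
            print("   ",round(d["p"],2),len(P),"med",P.mean(0).round(4),"z",np.percentile(P[:,2],[5,50,95]).round(4),rc)
E
```

```text
pics
{'time_s': 0.0, 'joints': array([ 7.95898629e+01,  2.05906473e+01,  6.34320271e-01, -2.04438988e-02,
       -7.01362077e+01, -1.65069580e+01]), 'qd': array([-0.00048794, -0.04709262,  0.02147509,  0.01422597, -0.01763965,
       -0.02411893]), 'joint_torque': array([-1.18738695e-03, -5.82705116e+01,  2.93058211e+01,  6.99716136e+00,
        6.69296103e-03, -1.60646036e-04]), 'tcp_pos': array([0.30538496, 0.60145428, 0.24463469]), 'eef_rot': array([ 1.79905818e+02, -7.86808237e-03, -2.69240506e+01]), 'contact_force': array([ 0.21590098, -0.3294974 ,  0.04541361]), 'moment': array([-0.01146971, -0.02275648, -0.03593555]), 'gripper_width': 0.08780093327587267} 0.019
top plate_down_center [(array([ 0.5183, -0.1446,  0.0828]), 0.89)]
    0.93 1643 med [ 0.5188 -0.146   0.0833] z [0.0809 0.0833 0.0856] ((519.402587890625, -146.45668029785156), (120.32026672363281, 50.56546401977539), 88.12517547607422)
top plate_up_center [(array([ 0.4407, -0.1365,  0.0803]), 0.58)]
    0.81 1724 med [ 0.4402 -0.133   0.0834] z [0.0809 0.0834 0.0857] ((440.5522155761719, -133.1154327392578), (49.11367
[... 956 characters left out ...]
0.1377,  0.0821]), 0.72), (array([ 0.5309,  0.1686, -0.002 ]), 0.69)]
    0.79 2891 med [ 0.4397 -0.1385  0.0831] z [0.0814 0.0832 0.0847] ((440.0694580078125, -131.3336181640625), (51.28835678100586, 126.62347412109375), 1.5437192916870117)
side riser [(array([ 0.4833, -0.1543,  0.0082]), 0.87)]
    0.76 10765 med [ 0.4793 -0.19    0.0765] z [0.0713 0.0787 0.0804] ((491.2096252441406, -116.96400451660156), (173.15325927734375, 290.2670593261719), 0.6959846615791321)
side drying_mat [(array([ 0.5287,  0.1712, -0.0008]), 0.81)]
    0.84 4444 med [0.5293 0.163  0.0049] z [0.0028 0.005  0.0069] ((531.3807373046875, 175.38595581054688), (188.6403045654297, 131.83975219726562), 84.35826873779297)
```

View pics/top0.png

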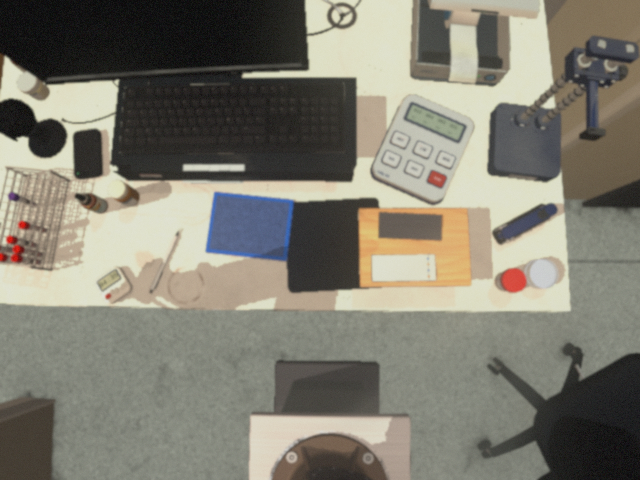

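View pics/side0.png

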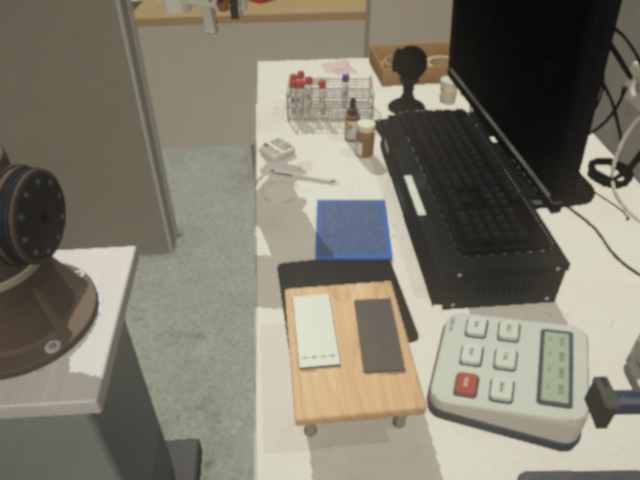

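Run:
```python
from h import *
c=capture("top")
P=world(c,np.ones((480,640),bool))
T=P[(P[:,2]>.074)&(P[:,2]<.09)&(abs(P[:,0]-.48)<.12)&(abs(P[:,1]+.155)<.13)]
print("riser top",cv2.minAreaRect(T[:,:2].astype(np.float32)*1000),np.percentile(T[:,0],[.5,99.5]),np.percentile(T[:,1],[.5,99.5]))
for x0 in np.arange(.41,.56,.03):
    s=T[abs(T[:,0]-x0)<.012]; print("edge",round(x0,3),np.percentile(s[:,1],[1,99]).round(4))
# height max-grid
print("z max grid rows x, cols y")
ys=np.arange(.34,-.44,-.04)
print("        "+" ".join(f"{y:6.2f}" for y in ys))
for x in np.arange(.84,.3,-.04):
    row=[]
    for y in ys:
        s=P[(abs(P[:,0]-x)<.02)&(abs(P[:,1]-y)<.02)]
        row.append(f"{1000*np.percentile(s[:,2],98):6.0f}" if len(s) else "   -  ")
    print(f"{x:6.2f}  "+" ".join(row))
```

```text
riser top ((481.1845703125, -155.9785919189453), (150.90899658203125, 211.43435668945312), 1.0825169086456299) [0.4054094  0.55426584] [-0.25940276 -0.05087843]
edge 0.41 [-0.2588 -0.054 ]
edge 0.44 [-0.2586 -0.0526]
edge 0.47 [-0.2583 -0.0523]
edge 0.5 [-0.2577 -0.0524]
edge 0.53 [-0.2576 -0.0525]
edge 0.56 [-0.2572 -0.0526]
z max grid rows x, cols y
          0.34   0.30   0.26   0.22   0.18   0.14   0.10   0.06   0.02  -0.02  -0.06  -0.10  -0.14  -0.18  -0.22  -0.26  -0.30  -0.34  -0.38  -0.42
  0.84      83     86    103    145    168    181    200    228     83     84      2      2      3     10     71     82     81     69     70      3
  0.80     355    349    345    340    336    333    329    331    106    106     87      3     68     71      3      2      2     49     51     49
  0.76     114    114    114    114    115    114    114    113    114    112     87      2     68     70     70     70      4     51    342    342
  0.72     114    114    114    114    115    114    114    114    115    113     87     53     62     65     69     69     67     51    339    340
  0.68
[... 773 characters left out ...]
  8      9      9      5      5      6     82     85     85     85     83     82      2     20      2     38
  0.44       9      3      3      3      3      3      5      6      5      5     85     86     86     86     82     82      2     61     60     42
  0.40       5      3      3      3      2      2      3      5      5      5     82     85     85     84     81     81      2     61     61     41
  0.36       2      2      3      3      2      2      2      2      2      3      2      2      2      2      2      2      2      3      2      2
  0.32    -734   -733   -734   -733   -731   -734   -734   -731   -733   -734   -734   -732   -733   -734   -733   -734   -733   -734   -734   -734
```

```bash
cat >> h.py <<'E'
from scipy.spatial.transform import Rotation as Ro
def go(x,y,z,yaw=-90):
    s=r.get_state(); R=Ro.from_euler("xyz",s["eef_rot"],degrees=True).as_matrix()
    d=R.T@(np.array([x,y,z])-s["tcp_pos"])
    dy=(s["eef_rot"][2]-yaw+180)%360-180
    print("t",round(s["time_s"],2),"pos",s["tcp_pos"].round(4),"rot",s["eef_rot"].round(2),"F",s["contact_force"].round(2),"w",round(s["gripper_width"],4))
    print("shift",d.round(4),"turn",round(np.radians(dy),4))
E
python3 -c "
from h import *
go(0.518,-0.232,0.2)"
```

```text
t 0.95 pos [0.3056 0.6018 0.2456] rot [-180.      0.    -26.92] F [ 0.07 -0.13 -0.27] w 0.0875
shift [0.5669 0.6474 0.0456] turn 1.101
```

Call:
{"op": "step_arm", "data": {"motion": [[0.0,0.567,0.647,0.03,1.101],[0.0,0.567,0.647,0.03,1.101],[0.0,0.567,0.647,0.03,1.101],[0.0,0.567,0.647,0.03,1.101],[0.0,0.567,0.647,0.03,1.101]], "newtons": 20}}

```text
time_s: 1.58
tcp_pos: [0.383, 0.2973, 0.2349]
eef_rot: [-180.0, 0.0, -81.0]
contact_force: [2.9, 1.0, -0.3]
gripper_width: 0.0433
```

```bash
python3 -c "
from h import *
go(0.518,-0.232,0.2)"
```

```text
t 1.57 pos [0.383  0.2973 0.2349] rot [-1.7996e+02  3.0000e-02 -8.0960e+01] F [ 2.94  1.01 -0.33] w 0.0433
shift [ 0.544  -0.0501  0.0347] turn 0.1579
```

Call:
{"op": "step_arm", "data": {"motion": [[0.0,0.544,-0.05,0.035,0.14],[0.0,0.544,-0.05,0.035,0.14],[0.0,0.544,-0.05,0.035,0.14],[0.0,0.544,-0.05,0.035,0.14],[0.0,0.544,-0.05,0.035,0.14]]}}

```text
time_s: 2.2
tcp_pos: [0.4619, -0.0044, 0.2152]
eef_rot: [-179.9, 0.0, -88.6]
contact_force: [1.4, 0.9, -0.4]
gripper_width: 0.0008
```

```bash
python3 -c "
from h import *
go(0.518,-0.234,0.14)"
```

```text
t 2.2 pos [ 0.4619 -0.0044  0.2152] rot [-1.7991e+02  3.0000e-02 -8.8620e+01] F [ 1.4   0.87 -0.37] w 0.0008
shift [ 0.2309 -0.0505  0.0752] turn 0.0241
```

Call:
{"op": "step_arm", "data": {"motion": [[0.0,0.231,-0.05,0.045,0.024],[0.0,0.231,-0.05,0.045,0.024],[0.0,0.231,-0.05,0.045,0.024],[0.0,0.231,-0.05,0.045,0.024],[0.0,0.231,-0.05,0.075,0.024]]}}

```text
time_s: 2.82
tcp_pos: [0.5183, -0.2359, 0.14]
eef_rot: [-179.8, -0.1, -90.3]
contact_force: [-0.3, 1.2, -1.6]
gripper_width: 0.0005
```

Call:
{"op": "step_arm", "data": {"motion": [[0.0,0,0,0,0],[0.0,0,0,0,0]]}}

```text
time_s: 3.08
tcp_pos: [0.5174, -0.2321, 0.1407]
eef_rot: [-180.0, -0.0, -90.0]
contact_force: [0.5, 0.4, -0.1]
gripper_width: 0.0006
```

Run:
```python
from h import *
go(0.518,-0.233,0.102)
c=capture("wrist"); save(c,"w1")
go(0.518,-0.233,0.102)
for n in ["wrist"]:
    for l in ["plate_down_center"]:
        print([(np.round(d["location"],4),round(d["p"],2)) for d in spotter.tip_of(n,l)])
        for d in spotter.regions_of(n,l)[:2]:
            P=world(c,d["mask"]); print(len(P), np.percentile(P[:,2],[5,50,95]).round(4),cv2.minAreaRect(P[:,:2].astype(np.float32)*1000))
```

```text
t 3.08 pos [ 0.5174 -0.2321  0.1407] rot [-1.7996e+02 -3.0000e-02 -8.9970e+01] F [ 0.49  0.36 -0.14] w 0.0006
shift [ 0.0009 -0.0006  0.0387] turn 0.0005
t 3.12 pos [ 0.5177 -0.2319  0.1411] rot [-1.799e+02 -3.000e-02 -8.995e+01] F [ 0.04  0.17 -0.83] w 0.0004
shift [ 0.0011 -0.0002  0.0391] turn 0.0008
[]
193 [0.0843 0.0854 0.0861] ((513.9276123046875, -184.5434112548828), (72.87601470947266, 12.42957878112793), 84.83135986328125)
```

View pics/w1.png

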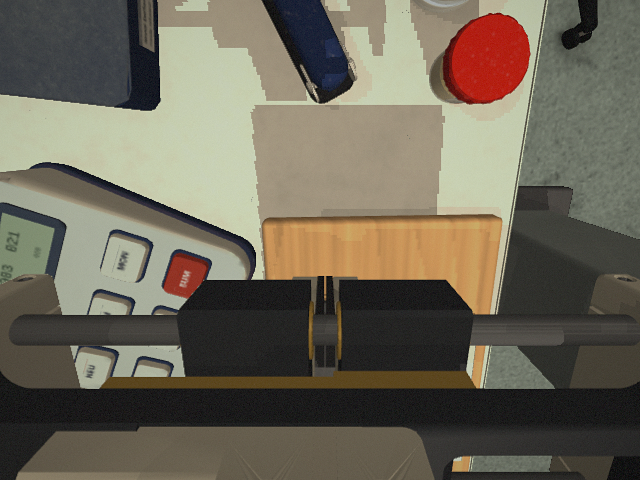

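Call:
{"op": "step_arm", "data": {"motion": [[0.03,0.001,0,0.03,0.0],[0.03,0.001,0,0.036,0.0],[0.03,0.001,0,0.04,0.0],[0.03,0.001,0,0.04,0.0]]}}

```text
time_s: 3.72
tcp_pos: [0.5173, -0.2333, 0.1003]
eef_rot: [-180.0, -0.0, -90.0]
contact_force: [-0.1, -0.2, 0.4]
gripper_width: 0.029
```

Run:
```python
from h import *
go(0.519,-0.233,0.101)
c=capture("side"); cv2.imwrite("pics/s1.png",cv2.resize(c["image"][250:450,250:460,::-1],None,fx=2.8,fy=2.8))
go(0.519,-0.233,0.101)
```

```text
t 3.73 pos [ 0.5173 -0.2333  0.1003] rot [-1.7996e+02 -1.0000e-02 -9.0010e+01] F [-0.14 -0.2   0.41] w 0.029
shift [-0.0003 -0.0017 -0.0007] turn -0.0001
t 3.77 pos [ 0.5174 -0.2333  0.1004] rot [-1.7994e+02 -1.0000e-02 -9.0000e+01] F [ 0.51 -0.51  0.07] w 0.0298
shift [-0.0003 -0.0016 -0.0006] turn -0.0001
```

View pics/s1.png

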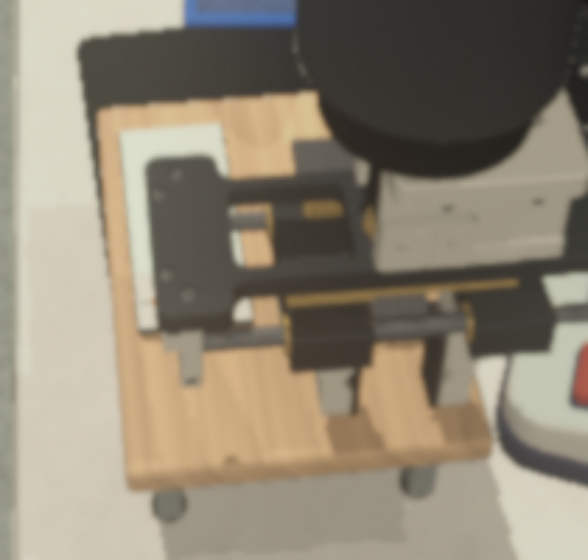

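Call:
{"op": "step_arm", "data": {"motion": [[0.03,-0.012,0,0,0],[0.03,-0.024,0,0,0],[0.03,-0.036,0,0,0],[0.03,-0.048,0,0,0],[0.03,-0.058,0,0,0]]}}

```text
time_s: 4.4
tcp_pos: [0.5171, -0.1744, 0.0999]
eef_rot: [-180.0, -0.0, -90.0]
contact_force: [0.1, -0.7, 1.4]
gripper_width: 0.0298
```

```bash
cat > loc.py <<'E'
from h import *
import sys
def plates(cam, name=None):
    c=capture(cam)
    if name: save(c,name)
    for l in ["plate_down_center","plate_up_center"]:
        print(cam,l,[(np.round(d["location"],4),round(d["p"],2)) for d in spotter.tip_of(cam,l)][:2])
        for d in spotter.regions_of(cam,l)[:1]:
            P=world(c,d["mask"]); 
            if len(P)<20: continue
            print("  ",round(d["p"],2),len(P),P.mean(0).round(4),"z",np.percentile(P[:,2],[5,50,95]).round(4),"ymm",np.percentile(P[:,1],[1,99]).round(4),cv2.minAreaRect(P[:,:2].astype(np.float32)*1000))
E
python3 - <<'E'
from loc import *
go(0.519,-0.138,0.1005)
plates("top","t2"); plates("side")
E
```

```text
t 4.4 pos [ 0.5171 -0.1744  0.0999] rot [-1.7998e+02 -1.0000e-02 -9.0000e+01] F [ 0.06 -0.73  1.43] w 0.0298
shift [-0.0364 -0.0019 -0.0006] turn 0.0001
top plate_down_center [(array([ 0.5181, -0.103 ,  0.0809]), 0.67)]
   0.74 686 [ 0.5189 -0.1247  0.0841] z [0.0811 0.0834 0.0858] ymm [-0.1561 -0.0881] ((500.18829345703125, -90.6834487915039), (58.302818298339844, 149.32139587402344), 25.224533081054688)
top plate_up_center [(array([ 0.4403, -0.1349,  0.0782]), 0.91)]
   0.76 376 [ 0.4362 -0.1507  0.0835] z [0.0815 0.0835 0.0856] ymm [-0.1905 -0.1323] ((440.92584228515625, -161.37789916992188), (49.20722198486328, 59.11204528808594), 4.052163124084473)
side plate_down_center [(array([ 0.5148, -0.1017,  0.0822]), 0.89), (array([ 0.5304,  0.1709, -0.0007]), 0.47)]
   0.63 389 [ 0.5254 -0.1434  0.0832] z [0.0815 0.0831 0.0844] ymm [-0.1643 -0.1164] ((525.9419555664062, -140.30789184570312), (51.22528839111328, 24.912487030029297), 79.14089965820312)
side plate_up_center [(array([ 0.4402, -0.1373,  0.0806]), 0.73)]
   0.59 1639 [ 0.4374 -0.1589  0.0833] z [0.0815 0.0832 0.0847] ymm [-0.1936 -0.0801] ((440.0442199707031, -143.20501708984375), (50.063045501708984, 139.47230529785156), 1.1972485780715942)
```

Call:
{"op": "step_arm", "data": {"motion": [[0.03,-0.012,0,-0.0005,0],[0.03,-0.023,0,-0.0005,0],[0.03,-0.031,0,-0.0005,0],[0.03,-0.036,0,-0.0005,0],[0.03,-0.036,0,-0.0005,0]]}}

```text
time_s: 5.52
tcp_pos: [0.5171, -0.1388, 0.1003]
eef_rot: [-180.0, 0.0, -90.0]
contact_force: [-0.2, -0.1, 0.1]
gripper_width: 0.0297
```

Call:
{"op": "step_arm", "data": {"motion": [[0.03,0.015,0,0,0],[0.03,0.015,0,-0.05,0],[0.03,0.1,0,-0.1,0],[0.03,0.1,0,-0.1,0],[0.03,0.1,0,-0.1,0]]}}

```text
time_s: 6.15
tcp_pos: [0.5173, -0.2422, 0.2017]
eef_rot: [-179.8, -0.0, -90.2]
contact_force: [-1.0, -0.5, 0.3]
gripper_width: 0.0299
```

Run:
```python
from loc import *
go(0.519,-0.138,0.1005)
plates("top","t3"); plates("side","s3")
```

```text
t 6.15 pos [ 0.5173 -0.2422  0.2017] rot [-1.7984e+02 -4.0000e-02 -9.0210e+01] F [-0.99 -0.5   0.28] w 0.0299
shift [-0.1043 -0.0011  0.1011] turn -0.0036
top plate_down_center []
   0.63 166 [ 0.5202 -0.0127  0.0832] z [0.0811 0.0833 0.0852] ymm [-0.0201 -0.0069] ((518.9119873046875, -13.54080581665039), (46.73149871826172, 13.294532775878906), 0.11737651377916336)
top plate_up_center []
   0.29 190 [ 0.5186 -0.0131  0.0832] z [0.0811 0.0832 0.0852] ymm [-0.0202 -0.0069] ((517.907958984375, -13.605104446411133), (48.73974609375, 13.419013977050781), 0.11737651377916336)
side plate_down_center []
side plate_up_center [(array([ 0.4399, -0.1375,  0.0834]), 0.8)]
   0.97 2321 [ 0.4381 -0.149   0.0836] z [0.0815 0.0832 0.0847] ymm [-0.1934 -0.0768] ((441.0699157714844, -172.85076904296875), (51.66738510131836, 207.21543884277344), 1.0382159948349)
```

View pics/s3.png

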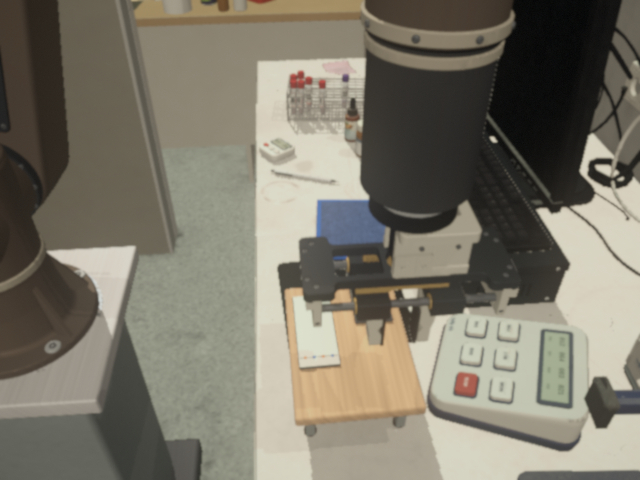

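Call:
{"op": "step_arm", "data": {"motion": [[0.0876,-0.232,-0.002,0,0.0],[0.0876,-0.232,-0.002,0,0.0],[0.0876,-0.232,-0.002,0,0.0],[0.0876,-0.232,-0.002,0,0.0],[0.0876,-0.232,-0.002,0,0.0]]}}

```text
time_s: 7.28
tcp_pos: [0.5192, -0.0044, 0.2004]
eef_rot: [-180.0, 0.0, -89.8]
contact_force: [0.4, -0.7, -0.3]
gripper_width: 0.0745
```

Run:
```python
from loc import *
plates("side","s4");
go(0.519,-0.0105,0.0900)
```

```text
side plate_down_center [(array([0.5304, 0.1707, 0.    ]), 0.75), (array([ 0.5177, -0.0627,  0.0828]), 0.55)]
   0.64 2370 [ 0.5169 -0.0704  0.0817] z [0.0808 0.0829 0.0846] ymm [-0.1273  0.0701] ((522.8546752929688, -22.07579803466797), (217.97616577148438, 64.28117370605469), 82.84886169433594)
side plate_up_center [(array([ 0.4396, -0.1355,  0.0837]), 0.84)]
   0.59 2870 [ 0.4398 -0.1381  0.0832] z [0.0814 0.0832 0.0847] ymm [-0.193  -0.0743] ((439.49114990234375, -131.0172119140625), (51.77553939819336, 126.87310791015625), 1.0402394533157349)
t 7.53 pos [ 0.5189 -0.0081  0.2001] rot [ 1.7999e+02 -1.0000e-02 -9.0080e+01] F [ 0.88 -0.33  0.22] w 0.0868
shift [ 2.400e-03 -1.000e-04  1.101e-01] turn -0.0015
```

Run:
```python
from h import *
c=capture("side"); save(c,"s5")
for d in spotter.regions_of("side","plate_down_center"):
    m=d["mask"].astype(np.uint8); n,l,st,_=cv2.connectedComponentsWithStats(m)
    k=1+np.argmax(st[1:,4]); P=world(c,l==k); P=P[(P[:,2]>.078)&(P[:,2]<.088)]
    print(d["p"],len(P))
    if len(P)>50:
        print(cv2.minAreaRect(P[:,:2].astype(np.float32)*1000),np.percentile(P[:,1],[.5,99.5]))
        for y in np.arange(-.12,.0,.02):
            s=P[abs(P[:,1]-y)<.006]; print(round(y,2),np.percentile(s[:,0],[2,98]).round(4),np.median(s[:,2]).round(4)) if len(s)>5 else 0
go(0.519,-0.0105,0.0900)
```

```text
0.68 2236
((517.6307373046875, -68.01732635498047), (51.305076599121094, 122.8699951171875), 0.25063276290893555) [-0.12763598 -0.00815097]
-0.12 [0.4928 0.5401] 0.083
-0.1 [0.494  0.5401] 0.0832
-0.08 [0.493  0.5411] 0.0829
-0.06 [0.4933 0.5407] 0.0831
-0.04 [0.4934 0.5396] 0.083
-0.02 [0.4928 0.5396] 0.0829
0.21 2870
((439.490966796875, -130.67575073242188), (128.4409637451172, 51.67110061645508), 89.7227554321289) [-0.19321158 -0.0692837 ]
-0.12 [0.4152 0.4638] 0.0832
-0.1 [0.4153 0.4637] 0.0832
-0.08 [0.416  0.4626] 0.0832
t 7.62 pos [ 0.5189 -0.0082  0.2001] rot [ 1.7999e+02 -1.0000e-02 -9.0110e+01] F [-0.07 -0.44 -1.09] w 0.0875
shift [ 2.300e-03 -1.000e-04  1.101e-01] turn -0.002
```

View pics/s5.png

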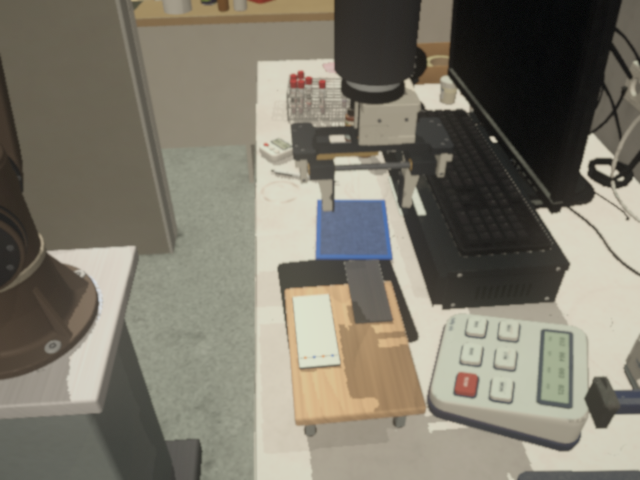

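Call:
{"op": "step_arm", "data": {"motion": [[0.0876,0.004,0.001,0.05,0],[0.0876,0.004,0.001,0.1,0],[0.0876,0.004,0.001,0.11,0],[0.0876,0.004,0.001,0.11,0],[0.06,0.004,0.001,0.11,0]], "newtons": 5}}

```text
time_s: 8.25
tcp_pos: [0.5194, -0.0111, 0.092]
eef_rot: [-179.8, 0.0, -90.0]
contact_force: [-0.4, -0.1, -0.1]
gripper_width: 0.0821
```

Call:
{"op": "step_arm", "data": {"motion": [[0.04,0,0,0,0],[0.04,0,0,0,0],[0.04,0,0,0,0],[0.04,0,0,0,0]], "newtons": 5}}

```text
time_s: 8.75
tcp_pos: [0.5181, -0.0112, 0.0904]
eef_rot: [-180.0, 0.0, -90.0]
contact_force: [-1.0, 0.1, 0.4]
gripper_width: 0.05
```

Run:
```python
from h import *
go(0.5175,0.02,0.17)
c=capture("side"); cv2.imwrite("pics/s6.png",cv2.resize(c["image"][150:400,250:500,::-1],None,fx=2.4,fy=2.4))
```

```text
t 8.75 pos [ 0.5181 -0.0112  0.0904] rot [-1.7998e+02  1.0000e-02 -9.0020e+01] F [-1.02  0.1   0.35] w 0.05
shift [-0.0312  0.0006 -0.0796] turn -0.0004
```

View pics/s6.png

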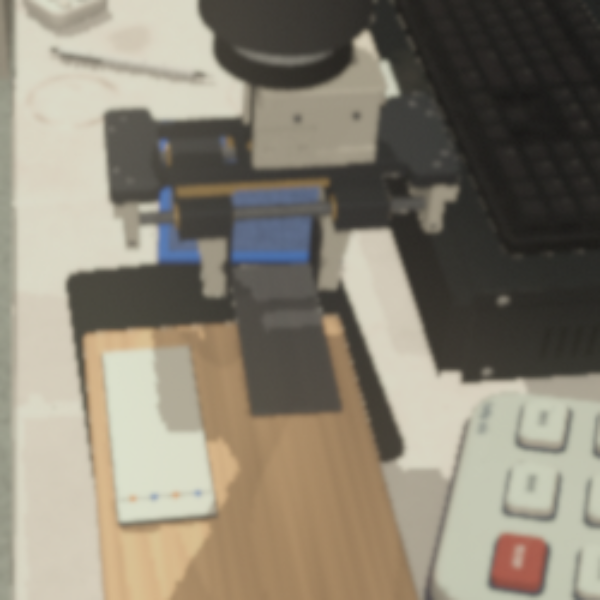

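Call:
{"op": "step_arm", "data": {"motion": [[0.04,0,0,-0.015,0],[0.04,0,0,-0.035,0],[0.04,0,0,-0.06,0],[0.04,-0.01,0,-0.085,0],[0.04,-0.02,0,-0.1,0]]}}

```text
time_s: 9.43
tcp_pos: [0.5185, 0.0091, 0.1923]
eef_rot: [-179.9, 0.0, -90.0]
contact_force: [0.4, 0.9, 0.0]
gripper_width: 0.05
```

Run:
```python
from h import *
go(0.5175,0.02,0.19)
c=capture("side"); cv2.imwrite("pics/s7.png",cv2.resize(c["image"][150:400,250:500,::-1],None,fx=2.4,fy=2.4))
```

```text
t 9.43 pos [0.5185 0.0091 0.1923] rot [-1.7988e+02  4.0000e-02 -9.0040e+01] F [0.38 0.92 0.04] w 0.05
shift [-0.0109  0.001   0.0023] turn -0.0007
```

View pics/s7.png

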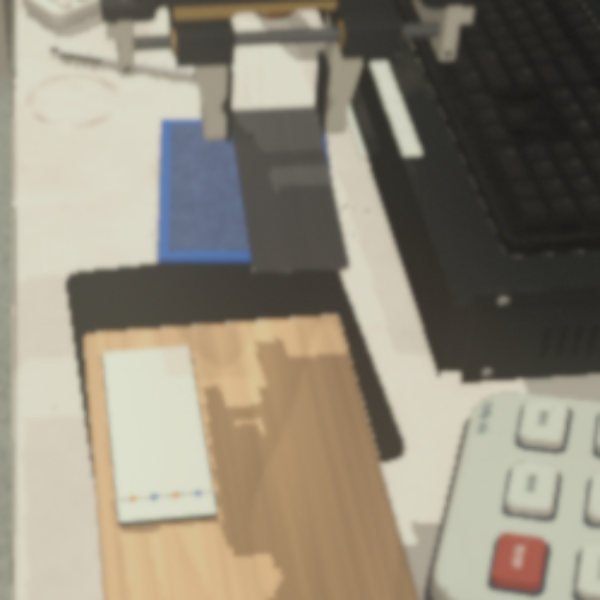

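```bash
cat >> h.py <<'E'
def tilt(cam="side",name=None,lab="plate_down_center",zmin=.02):
    c=capture(cam); s=r.get_state(); t=s["tcp_pos"]
    if name: cv2.imwrite("pics/"+name+".png",cv2.resize(c["image"][100:400,200:500,::-1],None,fx=2,fy=2))
    print("t",round(s["time_s"],2),"tcp",t.round(4),"F",s["contact_force"].round(2),"w",round(s["gripper_width"],4))
    for d in spotter.regions_of(cam,lab)[:2]:
        P=world(c,d["mask"]); P=P[(abs(P[:,0]-t[0])<.024)&(abs(P[:,1]-t[1])<.14)&(P[:,2]<t[2]+.03)&(P[:,2]>zmin)]
        if len(P)<60: continue
        C=np.median(P,0); _,_,V=np.linalg.svd(P-C); 
        n=V[2]; res=abs((P-C)@n); Q=P[res<.004]; C=Q.mean(0); _,_,V=np.linalg.svd(Q-C)
        print("  p",round(d["p"],2),len(Q),"mean",C.round(4),"normal",V[2].round(3),"ymin/max",np.percentile(Q[:,1],[1,99]).round(4),"z",np.percentile(Q[:,2],[1,99]).round(4))
E
python3 - <<'E'
from h import *
tilt("side"); tilt("top")
E
```

```text
t 9.53 tcp [0.519  0.0097 0.1922] F [ 0.17 -1.15 -0.25] w 0.0496
  p 0.73 2508 mean [ 0.5189 -0.0503  0.1779] normal [ 0.004  0.14  -0.99 ] ymin/max [-0.1048  0.0124] z [0.1683 0.187 ]
t 9.62 tcp [0.5177 0.0089 0.1899] F [-1.06 -0.13 -2.  ] w 0.0496
  p 0.96 1060 mean [ 0.5165 -0.0701  0.1721] normal [ 0.002 -0.154  0.988] ymin/max [-0.1048 -0.0309] z [0.1655 0.1789]
```

Call:
{"op": "step_arm", "data": {"motion": [[0.04,-0.025,0,0,0],[0.04,-0.05,0,0,0],[0.04,-0.075,0,0,0],[0.04,-0.09,0,0,0],[0.04,-0.09,0,0,0]], "newtons": 3}}

```text
time_s: 10.3
tcp_pos: [0.5178, 0.0991, 0.1895]
eef_rot: [179.9, -0.0, -90.0]
contact_force: [-0.7, -0.2, 0.0]
gripper_width: 0.0498
```

Run:
```python
from h import *
tilt("side","s8"); tilt("top")
```

```text
t 10.35 tcp [0.5178 0.0986 0.1896] F [-0.2   0.49 -0.37] w 0.05
  p 0.91 2478 mean [0.5177 0.069  0.1342] normal [ 0.002 -0.874  0.485] ymin/max [0.0401 0.0976] z [0.0828 0.1847]
t 10.45 tcp [0.5179 0.0981 0.1898] F [-0.68 -0.57 -0.22] w 0.0493
  p 0.66 532 mean [0.5185 0.058  0.1171] normal [-0.002 -0.874  0.487] ymin/max [0.04  0.097] z [0.0837 0.1857]
```

Call:
{"op": "step_arm", "data": {"motion": [[0.04,0.02,0,0.02,0],[0.04,0.04,0,0.04,0],[0.04,0.06,0,0.04,0],[0.04,0.08,0,0.04,0],[0.04,0.1,0,0.04,0]]}}

```text
time_s: 11.12
tcp_pos: [0.5185, -0.0026, 0.1513]
eef_rot: [-179.9, 0.0, -90.0]
contact_force: [0.0, -0.6, 0.5]
gripper_width: 0.0498
```

Call:
{"op": "step_arm", "data": {"motion": [[0.04,0.015,0,0,0],[0.04,0.03,0,0,0],[0.04,0.045,0,0,0],[0.04,0.055,0,0,0],[0.04,0.055,0,0,0]]}}

```text
time_s: 11.75
tcp_pos: [0.5179, -0.0569, 0.1501]
eef_rot: [180.0, -0.0, -90.1]
contact_force: [0.4, 1.8, -0.6]
gripper_width: 0.0501
```

Run:
```python
from h import *
tilt("side","s9"); tilt("top")
```

```text
t 11.8 tcp [ 0.518  -0.0566  0.1501] F [ 0.19 -0.3  -0.56] w 0.0501
  p 0.96 1142 mean [ 0.5179 -0.0569  0.1146] normal [ 0.011 -0.979 -0.202] ymin/max [-0.0644 -0.048 ] z [0.0768 0.1474]
t 11.9 tcp [ 0.518  -0.0561  0.1501] F [ 0.49  0.24 -1.17] w 0.05
```

View pics/s9.png

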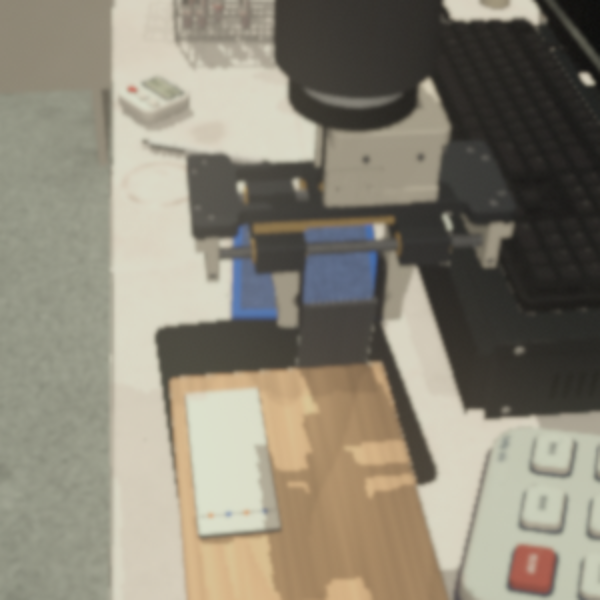

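Call:
{"op": "step_arm", "data": {"motion": [[0.04,0.015,0,0,0],[0.04,0.03,0,0,0],[0.04,0.045,0,0,0],[0.04,0.055,0,0,0],[0.04,0.055,0,0,0]]}}

```text
time_s: 12.58
tcp_pos: [0.5179, -0.1123, 0.1501]
eef_rot: [180.0, -0.0, -90.1]
contact_force: [0.4, -0.2, -1.3]
gripper_width: 0.0501
```

Call:
{"op": "step_arm", "data": {"motion": [[0.04,0,0,0,0],[0.04,0,0,0,0],[0.04,0,0,0,0]], "newtons": 12}}

```text
time_s: 12.95
tcp_pos: [0.518, -0.111, 0.1502]
eef_rot: [-180.0, 0.0, -90.0]
contact_force: [0.4, -0.0, -0.2]
gripper_width: 0.0496
```

Run:
```python
from h import *
tilt("side","s10"); tilt("top")
```

```text
t 13.0 tcp [ 0.518  -0.111   0.1502] F [-0.32 -0.63  0.08] w 0.0497
  p 0.58 279 mean [ 0.5195 -0.0974  0.1254] normal [-0.009  0.636  0.771] ymin/max [-0.122  -0.0311] z [0.0697 0.1455]
t 13.1 tcp [ 0.518  -0.1111  0.1502] F [-0.29 -0.45 -0.32] w 0.0498
  p 0.72 891 mean [ 0.5179 -0.0607  0.0949] normal [-0.007  0.65   0.76 ] ymin/max [-0.1159 -0.0286] z [0.0668 0.1416]
```

View pics/s10.png

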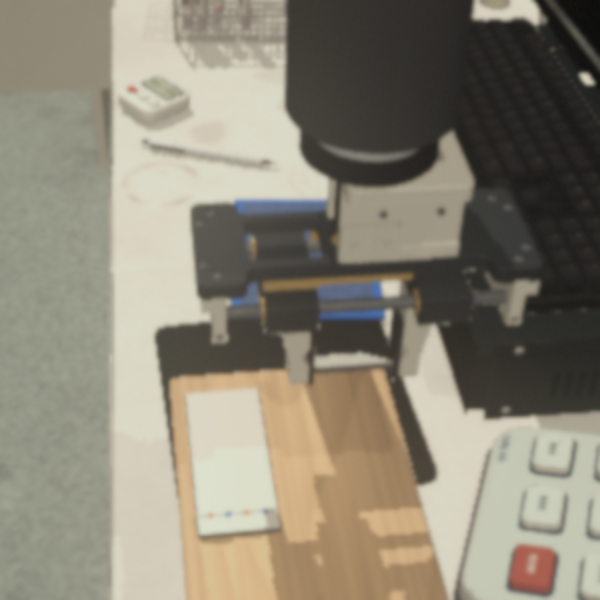

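Call:
{"op": "step_arm", "data": {"motion": [[0.04,0,0,-0.03,0],[0.04,-0.04,0,-0.05,0],[0.04,-0.09,0.005,-0.05,0],[0.04,-0.14,0.015,-0.05,0],[0.04,-0.19,0.018,-0.05,0]]}}

```text
time_s: 13.78
tcp_pos: [0.4994, 0.0802, 0.2005]
eef_rot: [-180.0, 0.0, -90.0]
contact_force: [0.6, 0.5, 0.0]
gripper_width: 0.0499
```

Call:
{"op": "step_arm", "data": {"motion": [[0.04,-0.04,0,0.02,0],[0.04,-0.068,0,0.04,0],[0.04,-0.068,0,0.07,0],[0.04,-0.068,0,0.08,0],[0.04,-0.068,0,0.08,0]]}}

```text
time_s: 14.4
tcp_pos: [0.5, 0.1463, 0.12]
eef_rot: [179.9, -0.1, -90.0]
contact_force: [0.4, -0.5, -1.2]
gripper_width: 0.0497
```

Run:
```python
from h import *
go(0.50,.147,.09)
tilt("top","t11","plate_up_center",.02)
c=capture("side"); save(c,"s11")
c=capture("top")
P=world(c,np.ones((480,640),bool)); K=P[(P[:,2]>.06)&(P[:,2]<.13)&(P[:,1]>.2)&(P[:,1]<.35)&(P[:,0]>.55)&(P[:,0]<.75)]
print("kbd front x",np.percentile(K[:,0],[.1,1,5]))
```

```text
t 14.4 pos [0.5    0.1463 0.12  ] rot [ 1.7995e+02 -5.0000e-02 -9.0040e+01] F [ 0.36 -0.54 -1.16] w 0.0497
shift [-0.0007 -0.0001  0.03  ] turn -0.0007
t 14.45 tcp [0.5005 0.1465 0.1207] F [-0.37 -0.02 -0.71] w 0.0498
kbd front x [0.69021373 0.69654294 0.70882443]
```

View pics/s11.png

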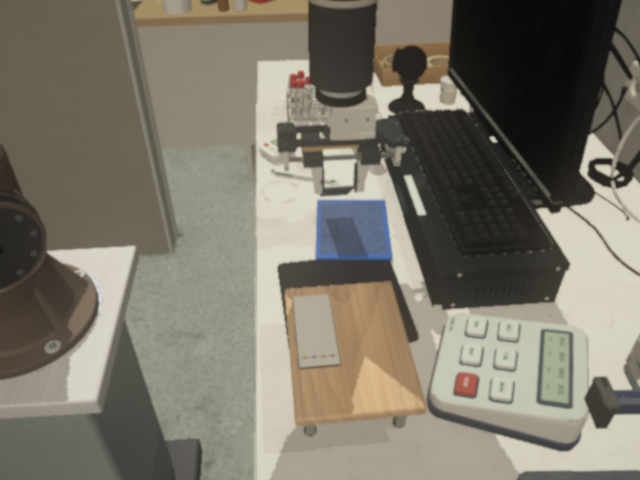

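View pics/t11.png

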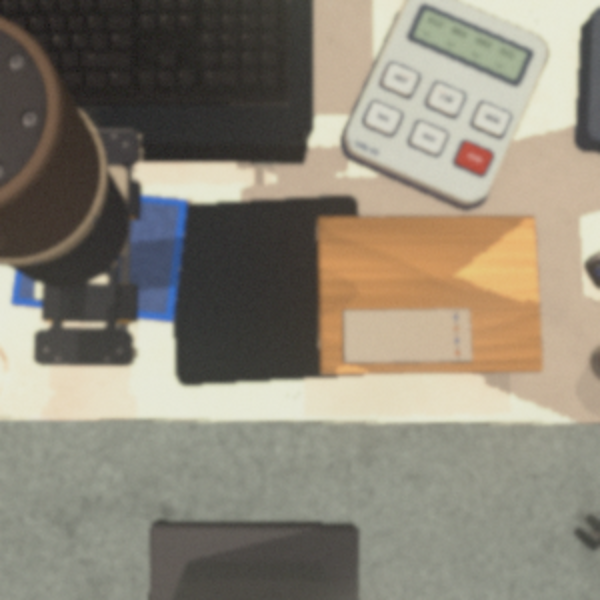

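Run:
```python
from h import *
for cam in ["top","side"]:
    c=capture(cam); P=world(c,np.ones((480,640),bool))
    for a,b in [(-.03,.05),(.05,.1),(.25,.3),(.3,.36)]:
        s=P[(P[:,1]>a)&(P[:,1]<b)&(P[:,0]>.56)&(P[:,0]<.70)]
        print(cam,a,[(round(x,3),int(1000*np.median(q))) for x in np.arange(.585,.66,.01) if len(q:=s[abs(s[:,0]-x)<.005][:,2])>3])
tilt("wrist",None,"plate_up_center",.0)
```

```text
top -0.03 [(np.float64(0.585), 2), (np.float64(0.595), -1), (np.float64(0.605), 0), (np.float64(0.615), 0), (np.float64(0.625), 38), (np.float64(0.635), 84), (np.float64(0.645), 84), (np.float64(0.655), 84)]
top 0.05 [(np.float64(0.585), 2), (np.float64(0.595), -1), (np.float64(0.605), 0), (np.float64(0.615), -1), (np.float64(0.625), 35), (np.float64(0.635), 84), (np.float64(0.645), 84), (np.float64(0.655), 84)]
top 0.25 []
top 0.3 []
side -0.03 [(np.float64(0.585), 1), (np.float64(0.595), -1), (np.float64(0.605), -1), (np.float64(0.615), -1), (np.float64(0.625), 37), (np.float64(0.635), 84), (np.float64(0.645), 84), (np.float64(0.655), 84)]
side 0.05 [(np.float64(0.585), 0), (np.float64(0.595), -1), (np.float64(0.605), -1), (np.float64(0.615), -1), (np.float64(0.625), 38), (np.float64(0.635), 84), (np.float64(0.645), 84), (np.float64(0.655), 84)]
side 0.25 [(np.float64(0.585), -1), (np.float64(0.595), -1), (np.float64(0.605), -1), (np.float64(0.615), -1), (np.float64(0.625), 31), (np.float64(0.635), 82), (np.float64(0.645), 83), (np.float64(0.655), 83)]
side 0.3 [(np.float64(0.585), -1), (np.float64(0.595), -1), (np.float64(0.605), -1), (np.float64(0.615), -1), (np.float64(0.625), 22), (np.float64(0.645), 83), (np.float64(0.655), 84)]
t 14.75 tcp [0.5005 0.1467 0.1209] F [ 0.2  -0.64 -0.99] w 0.0497
```

Call:
{"op": "step_arm", "data": {"motion": [[0.04,0,0,0.02,0],[0.04,0.002,0,0.031,0],[0.04,0.007,0,0.038,0],[0.04,0.0125,0,0.046,0],[0.04,0.02,0,0.06,0]], "newtons": 4}}

```text
time_s: 15.42
tcp_pos: [0.5006, 0.1266, 0.0601]
eef_rot: [-179.9, 0.0, -90.0]
contact_force: [-0.7, 0.1, -0.2]
gripper_width: 0.0501
```

Run:
```python
from h import *
go(0.50,.118,.03)
c=capture("side"); cv2.imwrite("pics/s12.png",cv2.resize(c["image"][80:280,250:450,::-1],None,fx=3,fy=3))
```

```text
t 15.43 pos [0.5006 0.1266 0.0601] rot [-1.7993e+02  5.0000e-02 -9.0020e+01] F [-0.66  0.14 -0.24] w 0.0501
shift [0.0086 0.0006 0.0301] turn -0.0004
```

View pics/s12.png

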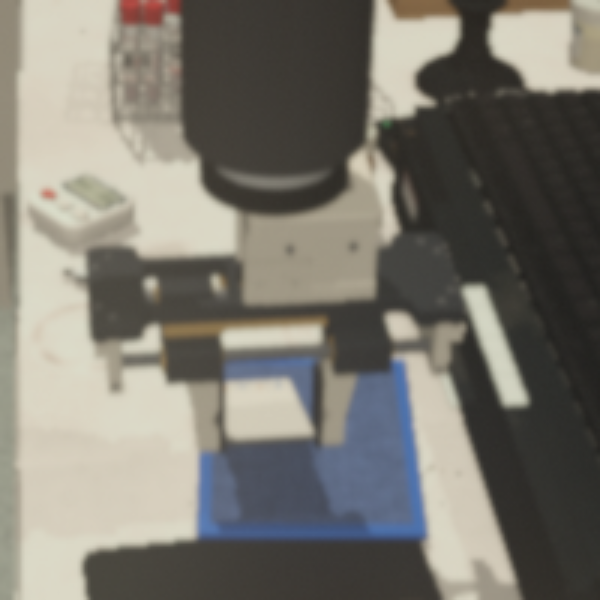

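Call:
{"op": "step_arm", "data": {"motion": [[0.04,0.004,0,0.01,0],[0.04,0.007,0,0.02,0],[0.04,0.009,0,0.028,0],[0.04,0.01,0,0.0325,0],[0.04,0.01,0,0.0325,0]]}}

```text
time_s: 16.1
tcp_pos: [0.4999, 0.1166, 0.0274]
eef_rot: [180.0, -0.0, -90.0]
contact_force: [-0.1, -0.5, -0.1]
gripper_width: 0.0498
```

Run:
```python
from h import *
go(0.50,.118,.03)
c=capture("side"); cv2.imwrite("pics/s13.png",cv2.resize(c["image"][80:280,250:450,::-1],None,fx=3,fy=3))
tilt("side",None,"plate_up_center",.0);tilt("top",None,"plate_up_center",.0)
```

```text
t 16.1 pos [0.4999 0.1166 0.0274] rot [ 1.7997e+02 -3.0000e-02 -9.0030e+01] F [-0.08 -0.55 -0.15] w 0.0498
shift [-0.0014 -0.0001 -0.0026] turn -0.0005
t 16.2 tcp [0.5001 0.1168 0.0278] F [0.07 0.65 0.  ] w 0.0498
t 16.3 tcp [0.5002 0.1168 0.0279] F [ 0.11 -0.13 -0.73] w 0.0501
```

View pics/s13.png

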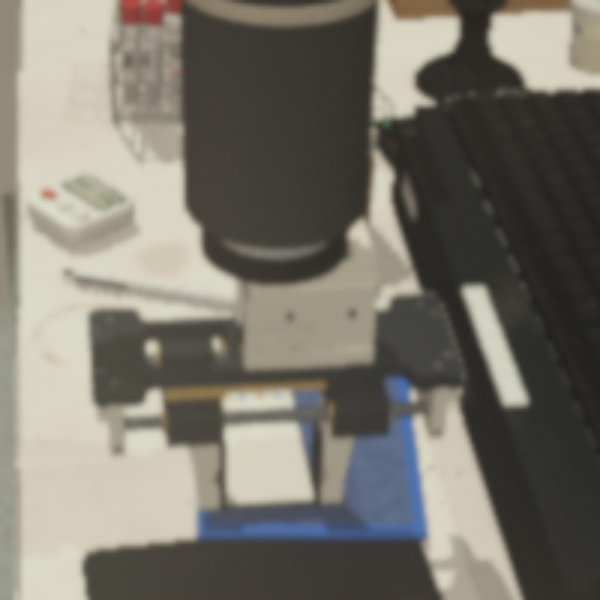

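Call:
{"op": "step_arm", "data": {"motion": [[0.07,0,0,0,0],[0.0876,0,0,0,0],[0.0876,0,0,0,0],[0.0876,0,0,0,0]]}}

```text
time_s: 16.85
tcp_pos: [0.5001, 0.1167, 0.0277]
eef_rot: [-180.0, -0.0, -90.0]
contact_force: [-0.1, 0.6, -0.1]
gripper_width: 0.0837
```

Call:
{"op": "step_arm", "data": {"motion": [[0.0876,0,0,-0.02,0],[0.0876,0,0,-0.08,0],[0.0876,0.03,0,-0.14,0],[0.0876,0.09,0,-0.18,0],[0.0876,0.15,0,-0.18,0]]}}

```text
time_s: 17.48
tcp_pos: [0.5014, -0.0248, 0.21]
eef_rot: [-179.7, 0.1, -89.9]
contact_force: [0.5, 0.2, -0.6]
gripper_width: 0.0877
```

Call:
{"op": "step_arm", "data": {"motion": [[0.0876,0.03,0,0,0],[0.0876,0.06,0,0,0],[0.0876,0.06,0,0,0],[0.0876,0.06,0,0,0]]}}

```text
time_s: 17.98
tcp_pos: [0.4999, -0.0842, 0.2066]
eef_rot: [180.0, 0.0, -90.1]
contact_force: [-0.2, -0.3, 0.3]
gripper_width: 0.0872
```

Run:
```python
from loc import *
go(0.50,.118,.03)
c=capture("top"); save(c,"t14")
for cam in ["top","side"]:
    c=capture(cam); save(c,cam+"15")
    for l in ["plate_down_center","plate_up_center"]:
        print(cam,l,[(np.round(d["location"],4),round(d["p"],2)) for d in spotter.tip_of(cam,l)][:3])
        for d in spotter.regions_of(cam,l)[:3]:
            P=world(c,d["mask"])
            if len(P)>20: 
                C=P.mean(0);n=np.linalg.svd(P-C)[2][2]; print("  ",round(d["p"],2),len(P),C.round(4),n.round(3),np.percentile(P[:,2],[2,50,98]).round(4),cv2.minAreaRect(P[:,:2].astype(np.float32)*1000))
```

```text
t 17.98 pos [ 0.4999 -0.0842  0.2066] rot [180.     0.   -90.06] F [-0.16 -0.26  0.29] w 0.0872
shift [-2.022e-01  1.000e-04  1.767e-01] turn -0.001
top plate_down_center []
top plate_up_center []
   0.54 385 [ 0.4424 -0.1799  0.0884] [ 0.11  -0.948  0.3  ] [0.0792 0.0833 0.2756] ((442.50390625, -157.69027709960938), (76.66931915283203, 51.279884338378906), 88.50962829589844)
side plate_down_center [(array([0.498 , 0.1668, 0.0092]), 0.57)]
   0.68 1082 [0.5028 0.1569 0.0089] [0.005 0.001 1.   ] [0.0063 0.009  0.0115] ((505.3564758300781, 163.62481689453125), (126.02435302734375, 49.59969711303711), 84.75772857666016)
side plate_up_center [(array([ 0.4398, -0.1368,  0.0849]), 0.82)]
   0.78 2905 [ 0.4399 -0.1377  0.0831] [ 0.005 -0.001  1.   ] [0.0802 0.0832 0.0852] ((439.9598388671875, -130.12255859375), (52.332313537597656, 128.4861297607422), 1.1820987462997437)
```

View pics/side15.png

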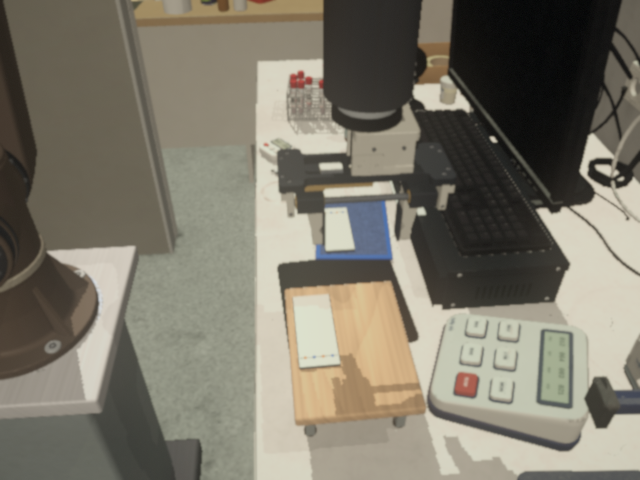

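```bash
python3 -c "
from plant import workorder
print(workorder.close_job())"
```

```text
the job is handed in; nothing more can be done
None
```

The dark-backed plate now lies flat on the blue mat with its white face up, and I handed the job in at about 18 s of the 59 s allowed. No verdict was reported.

**How it was done:**
- I pushed the plate from behind until it overhung the riser's left edge by about 43 mm.
- I gripped it across its width at the overhanging end and lifted it clear.
- I eased the grip so it swung down, then used the riser's edge to lever it past vertical.
- I lowered it onto the mat and released it.

**Last checks:**

| Check | Result |
|---|---|
| Plate centre (side camera) | about (0.50, 0.167) m; mat centre is near (0.53, 0.17) m |
| Plate lying flat | level; its top surface reads 9 mm high |
| Other plate | within about 1 mm of where the side camera first saw it |
| Gripper | open, with the arm about 20 cm above the desk |

**Not confirmed:** the last top-camera picture was no use for the turned plate because the arm blocked the view. The final placement therefore rests on the side camera alone. Two intermediate tilt fits near the mat also returned nothing, so I judged the lowering from pictures.

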